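# Let the jacked end of a desk shelf down onto its riser

### The arm

A 6-joint arm with a two-finger parallel gripper is mounted at the origin on the work surface. World frame = base frame: x ahead of the robot, y to its left, z up, the work surface at z = 0. Lengths are in m, angles in rad, forces in N, time in s.
With the tool pointing down it reaches from about 0.275 to 0.825 m from the base axis. Payload 5.2 kg.
Tool frame: the origin (TCP) lies on the mounting face of the last link; the fingertips stand robot.finger_overhang ahead of it and the grasp point (between the pads) lies 167 mm ahead of it (robot.finger_overhang is the distance from the TCP to the fingertips, in m); z points along the fingers, y is the line along which they close (so a half turn about z gives the same grasp; the last joint's range is limited). The gripper opens to 93 mm and grips with 3 to 60 N. Pads are 15 mm wide; open, the fingers measure 128 mm over their backs; the gripper's body (75 mm by 188 mm) begins 65 mm behind the grasp point.
Start: joints at [-1.363, 0.259, 1.535, -0, 1.348, -0.203], TCP at [0.22, -0.504, 0.405] pointing down, gripper open.
Joint ranges: [-3.14, 3.14], [-0.91, 2.08], [0.19, 2.58], [-1.22, 4.36], [0.22, 2.71], [-3.12, 3.12]. Speed limits (rad/s): [2.57, 2.57, 3.14, 3.14, 3.14, 3.14].

### API

Orientations are given as [roll, pitch, yaw] about the fixed x, y, z axes, in that order (R = Rz(yaw) Ry(pitch) Rx(roll)).
In Python, from bench import robot gives the robot as it stands.
- The arm moves only by the shell command python3 -m pendant 'ROWS' [FORCE]. ROWS is JSON, a list of rows, each a list of 3 entries, a list of its own where there are three numbers: the shift along the tool's x, y, z each as a share of 300 mm, from -1 to 1, then the turn about the tool's z as a share of 60 degrees, from -1 to 1, then the opening, from 0 (shut) to 1 (fully open). A call has 1 to 8 rows; each row is the pose to reach, as a shift and turn from the pose commanded when the call began, along the tool's axes at that moment; what a row does not reach only later rows make up. A row lasts 1/10 s, in which the tool goes at most 50 mm and 8.59 degrees, less where a joint would pass 70% of its speed; a pose out of reach is approached as far as the arm can. A call with a number of a shift or a turn outside -1 to 1 is refused whole. A call with a gripper value outside its range is refused whole. The fingers move at their own pace and stop on an object; FORCE is the grip in N (left out, the last holds). Time passes only in rows, so rows that repeat a pose let the fingers close. It gives the time, the measured TCP pose, the force, the opening and the grip force at its end, in the units of the state.
- robot.observe(): the state, without advancing time (a new reading comes with each control period).
- robot.get_image(name): name is "side" or "top"; returns the picture (400x640x3 uint8, red, green, blue); there is no depth.
- robot.camera_params(name): a dict with "K" (3x3 intrinsics, pixels), "distortion" ([k1, k2, p1, p2, k3] as OpenCV has them; the pictures are not rectified), "eye" and "orientation" of the camera in the world. Camera axes: x right, y up, looking along -z (the intrinsics and any distortion apply to the point x, -y, -z); pixel columns grow to the right and rows downward; lengths in m; the calibration is good to about 2 mm. A picture is of the moment at which its call begins. camera_params takes no time and is no camera call.
- robot.hand_in(): hands the job in; it is judged then, once.
Trained networks look in the newest picture that a camera, given by its name, has taken for a name from the list of things; names that differ only in an ending like _2 or _b are one class to them, and where a whole thing is asked for, a point or a joint stands for the part that bears it (a point fixed in the world has none). Each returns a list of dicts, best first, with "confidence" (0 to 1); they miss things now and then, are a little off and sometimes report something else, mostly with a low value. They report only what shows in the picture. A call takes as long as a camera call. They do not tell look-alikes from the thing itself.
- robot.masks_of(camera, thing): "region" (400x640 bool, what is visible of it) and "box" ([left, top, right, bottom] in pixels, round what is visible of it).
- robot.tip_of(camera, thing): "position" ([column, row] in pixels: a listed point, or the origin of a listed thing).
The state is a dict: "clock": time; "qpos": joint angles; "joint_vel": joint speeds; "tau": joint torques, N m; "ee_pos": TCP position; "eef_rot": TCP orientation; "force": force on the tool from outside, world axes, zero at the start; "torque": the same for the moment, N m; "grip_width": finger opening in m; "finger_force": force on a finger pad.
Only numpy, scipy, OpenCV 4.12 (cv2) and the standard library are available. Lean on these libraries where they do the work, as an engineer would, in place of code of your own. Each camera call takes 0.05 s, during which the arm holds its last target. There are 200 camera calls.

### The job

The right-hand end of the desk shelf is held up on a bottle jack: slide the loose 60 mm high wooden riser block in from the front, lengthways and square under the raised side panel, centred below its edge and with at least half of the block's length under it. Then turn the jack's release valve anticlockwise by its T-bar, only a crack, so that the panel sinks slowly onto the riser, the ram never moving faster than 2 cm a second. Once the panel stands on the riser, open the valve further until the ram has dropped clear of the shelf, then shut it and nip it up on its seat, holding the T-bar down for a moment with some 15 to 20 N (at least 12, never more than 25 N), and leave everything else on the desk where it was.

Things in the scene. Friction and masses are not known exactly. Their poses are not given: they have to be found in the camera images.
- station: Frame of the wooden desk shelf (two 18 mm side panels 200 mm high and 620 mm apart, 18 mm board on top, 170 mm deep, books on it). Origin on the desk straight below the front lower edge of the right panel, mid-thickness; x points back along that panel, y to the left along the shelf, z up. The left panel, at y = 0.62, already stands on a fixed 60 mm riser.
- foot (a point): Front lower edge of the raised right side panel, mid-thickness. At the start 34 to 50 mm above its final height of 60 mm. The bottom edge, 18 mm thick, runs 170 mm back from here along station x. The whole shelf tilts about its left foot.
- riser: Loose block of light wood, 110 mm along its x, 50 mm along y, 60 mm high, 0.24 kg; origin at the centre of its underside. Lies free on the desk in one of three places. Take it 30 mm from one end, so that the gripper stays in front of the shelf, then push its near end face to slide it home.
- jack: Grey hydraulic bottle jack fixed under the front of the shelf board, on a plywood pad. Origin on the desk under the ram; x points back, y to the left. Base 110 x 90 mm, barrel 68 mm across up to z 0.18, pump socket on the right front up to z 0.095 and 76 mm in front of the ram. The release valve sticks out at the front left, 118 mm before the ram.
- ram (a joint): How far the ram has sunk from its top position, m (grows downwards); 0.002 to 0.014 at the start, about 0.04 when the panel stands on a 60 mm riser. By its own weight, unloaded, it sinks at up to 6 mm/s when the valve is wide open.
- saddle (a point): Top of the ram, where it bears on the underside of the shelf board.
- valve (a joint): Release valve, rad: 0 = shut on its hard seat, grows anticlockwise as seen from the front, stop at 1.1. Under 0.12 nothing passes; the shelf starts to sink somewhere between 0.15 and 0.85, differing each time, and speeds up some 2 to 3 mm/s per 0.02 rad beyond; only near the open end (0.7 to 1.05) does the unloaded ram sink too. Stiff: takes 4 to 8 N at a bar end, stays where left.
- spindle (a point): Middle of the valve's T-bar, on the valve's axis, 42 mm above the desk; the axis is level along jack x. The T-bar crosses it: steel, 8 mm thick, 80 mm between the centres of its 12 mm ball ends.
- bar_left (a point): Centre of the T-bar's left ball end (12 mm ball, 40 mm from the axis). With the valve shut the bar slopes 0.45 rad and this end is the high one, at about z 0.059. Pressing it down opens the valve; the bar is level at 0.45 rad.
- bar_right (a point): Centre of the T-bar's right ball end (12 mm ball, 40 mm from the axis); low, at about z 0.025, with the valve shut. Pressing it down shuts the valve; the seat is hard, so the force rises steeply there.
- low_block: Bystander: wood offcut 110 x 50 mm, only 30 mm high; not the riser. Origin at the centre of its underside.
- tape_roll: Bystander: clear ring of tape, 100 mm across, 45 mm high, lying flat. Origin at the centre of its underside.
- mug: Bystander: white mug, 82 mm across, 95 mm high. Origin at the centre of its underside.
- jack_handle: Bystander: the jack's pump handle, a dark rod 260 mm long and 17 to 19 mm thick, lying along its x. Origin under its middle.
- screwdriver: Bystander: screwdriver 190 mm long, lying under the shelf along its x. Origin under its middle.
- power_brick: Bystander: black power adapter 110 x 48 x 30 mm under the shelf. Origin at the centre of its underside.
Not all that is in view belongs to the job. What is shaped like the riser but pink or red is not meant.

How it is judged:
On the way, in this order (a step that is already met when the one before it is completed fails the run):
1. the riser lies square under the raised panel, at least half of its length under it (x of riser in the frame of station between -0.002 and 0.09 m and y of riser in the frame of station between -0.016 and 0.016 m and angle between the x axis of riser and the x axis of station, either way round below 0.2 rad and angle between riser's own z axis and vertical below 0.05 rad and height (world z) of foot above 0.075 m), for 0.2 s.
2. the panel has come down onto the riser and the jack no longer carries it (contact force between riser and shelf above 10 N and contact force between ram and shelf below 1 N and value of joint valve above 0.05 rad), for 0.2 s.
3. the release valve is shut and nipped up on its seat with at least 12 N on the T-bar (value of joint valve below 0.03 rad and contact force between the fingers and valve above 12 N), for 0.2 s.
At the end, for the whole second after the job is handed in: Riser square (0.22 rad) under the right panel, at least half its length under it and its middle line within 18 mm of the panel's; panel's foot 60 mm up within 7 mm, standing on the riser (over 10 N) and off the ram (under 1 N); valve shut within 0.03 rad; riser at rest (x of riser in the frame of station between -0.004 and 0.09 m and y of riser in the frame of station between -0.018 and 0.018 m and angle between the x axis of riser and the x axis of station, either way round below 0.22 rad and contact force between riser and shelf above 10 N and contact force between ram and shelf below 1 N and height (world z) of foot between 0.053 and 0.067 m and value of joint valve below 0.03 rad and linear speed of riser below 0.01 m/s); the robot touches nothing.
It fails at once if the ram sinks faster than 20 mm/s (velocity of joint ram above 0.02 m/s).
It fails at once if the valve's T-bar is pushed harder than 25 N (contact force between any of the fingers, the arm and valve above 25 N).
It fails at once if the shelf comes down below the riser's height (height (world z) of foot below 0.048 m).
It fails at once if another thing on the desk is knocked more than 30 mm from its place (distance of any of low_block, tape_roll, mug, jack_handle, screwdriver, power_brick from where it was at the start of the episode above 0.03 m).
It also fails if it takes over 72 s, if anything falls off the work surface, if the arm or the gripper's body presses on something with over 40 N, if the wrist force passes 120 N, or if a joint passes its speed limit or range.

## Working session

There is one attempt and no reset: what is moved stays moved. The work goes in short steps, Python scripts to look and compute and a shell command to move; the robot and the scene stay as the last step left them, time stands still between calls to the robot, and variables do not carry over. Pictures are saved under pics/ and viewed, at most 10 in all, crops included, and the job is handed in when it is done.

```bash
mkdir -p pics; ls
python3 - <<'E'
from bench import robot
import cv2,numpy as np
for c in("side","top"):
    im=robot.get_image(c); cv2.imwrite(f"pics/{c}0.png",im[:,:,::-1])
    p=robot.camera_params(c); print(c,p)
print(robot.observe(), robot.finger_overhang)
E
```

```text
pics
side {'K': array([[445.98527605,   0.        , 314.87850641],
       [  0.        , 445.98527605, 195.68535462],
       [  0.        ,   0.        ,   1.        ]]), 'distortion': array([-0.02003854,  0.        ,  0.        ,  0.        ,  0.        ]), 'eye': array([0.00213952, 0.67590696, 1.10249615]), 'orientation': array([ 0.78885356, -0.01670096, -2.42089451])}
top {'K': array([[464.12757604,   0.        , 318.04260579],
       [  0.        , 464.12757604, 197.68535623],
       [  0.        ,   0.        ,   1.        ]]), 'distortion': array([0.03844664, 0.        , 0.        , 0.        , 0.        ]), 'eye': array([ 0.4084369 , -0.04562442,  1.48113579]), 'orientation': array([ 0.13353784,  0.01664406, -1.56445652])}
{'clock': 0.1, 'qpos': array([-1.36279064e+00,  2.59278320e-01,  1.53592908e+00, -9.08421631e-06,
        1.34799424e+00, -2.02788702e-01]), 'joint_vel': array([ 2.25677001e-04, -1.15755948e-03, -1.18363863e-03, -7.44836610e-04,
       -9.17490318e-05,  1.17641992e-03]), 'tau': array([ 2.51288169e-03, -4.38213873e+01, -2.84640402e+01,  7.21859280e-02,
        3.62449733e-02, -3.89343563e-05]), 'ee_pos': array([ 0.21962439, -0.50405518,  0.40401406]), 'eef_rot': array([-3.14001485e+00, -3.15378920e-04,  4.10796154e-01]), 'force': array([ 0.02708006, -0.75187187, -0.22969438]), 'torque': array([-0.01555509,  0.02485225,  0.03135381]), 'finger_force': 0.0, 'grip_width': 0.093037071557363} 0.1861
```

View pics/side0.png

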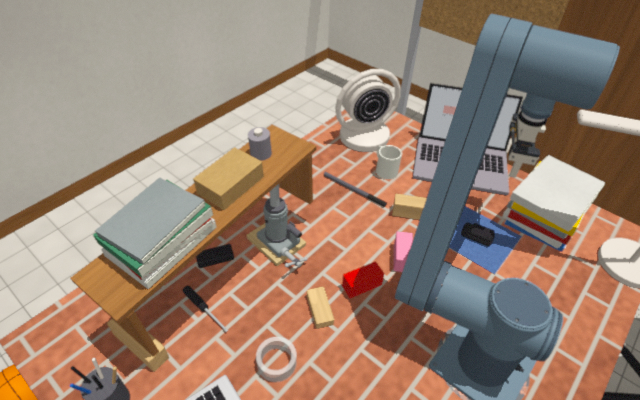

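View pics/top0.png

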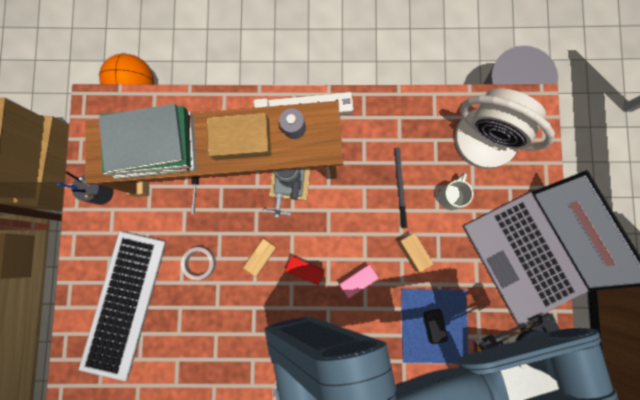

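```bash
cat > h.py <<'E'
from bench import robot
import cv2,numpy as np
from scipy.spatial.transform import Rotation as R
P={c:robot.camera_params(c) for c in("side","top")}
def ray(c,px):
    p=P[c]; u=cv2.undistortPoints(np.array([[px]],float),p["K"],p["distortion"])[0,0]
    d=R.from_euler("xyz",p["orientation"]).apply([u[0],-u[1],-1.]); return p["eye"],d
def onz(c,px,z):
    e,d=ray(c,px); return e+d*(z-e[2])/d[2]
def tri(a,b):
    e1,d1=ray("side",a); e2,d2=ray("top",b)
    s=np.linalg.lstsq(np.c_[d1,-d2],e2-e1,rcond=None)[0]
    A,B=e1+d1*s[0],e2+d2*s[1]; return (A+B)/2,np.linalg.norm(A-B)
def proj(c,X):
    p=P[c]; q=R.from_euler("xyz",p["orientation"]).inv().apply(np.atleast_2d(X)-p["eye"])*[1,-1,-1]
    return cv2.projectPoints(q,np.zeros(3),np.zeros(3),p["K"],p["distortion"])[0][:,0]
E
python3 - <<'E'
from h import *
np.set_printoptions(precision=4,suppress=True)
for c in("side","top"):
    robot.get_image(c)
    for t in "station foot riser jack saddle spindle bar_left bar_right low_block tape_roll mug jack_handle".split():
        print(c,t,[(np.round(r["position"],1),round(r["confidence"],2)) for r in robot.tip_of(c,t)[:3]])
    for t in ("riser","low_block"):
        for r in robot.masks_of(c,t)[:3]:
            g=r["region"]; print(c,t,"mask",r["box"],round(r["confidence"],2),g.sum(),robot.get_image(c)[g].mean(0))
E
```

```text
side station []
side foot [(array([311.9, 201.4]), 0.7), (array([275.2, 364.8]), 0.33)]
side riser [(array([408.6, 212.1]), 0.8), (array([362.7, 286.2]), 0.58), (array([400.1, 254.6]), 0.55)]
side jack [(array([278.7, 243.9]), 0.97), (array([214.4, 257.4]), 0.69)]
side saddle [(array([273.5, 177.6]), 0.57)]
side spindle [(array([275.5, 364.4]), 0.68), (array([294.5, 264.9]), 0.67)]
side bar_left [(array([285.5, 266.8]), 0.57)]
side bar_right [(array([306.4, 256.9]), 0.5), (array([287.5, 267.4]), 0.34)]
side low_block [(array([318.8, 307.8]), 0.71)]
side tape_roll [(array([277.6, 362.8]), 0.61)]
side mug [(array([385.5, 169.7]), 0.89)]
side jack_handle [(array([355.2, 189.5]), 0.91)]
side riser mask [342.1, 258.3, 385.7, 296.8] 0.93 1038 [146.4528  21.6811  16.3882]
side riser mask [392.0, 230.3, 416.6, 270.3] 0.77 573 [212.5602 133.0279 156.836 ]
side riser mask [394.0, 192.4, 423.8, 216.7] 0.63 620 [179.1532 148.3    101.7419]
side low_block mask [307.3, 287.8, 332.6, 324.0] 0.64 760 [215.7197 181.6184 127.0434]
top station [(array([289.5, 212.5]), 0.6), (array([330.4, 183.7]), 0.58
[... 302 characters left out ...]
0.42), (array([291.3, 179.6]), 0.26)]
top bar_left [(array([264.9, 208.6]), 0.67)]
top bar_right [(array([289.1, 211.2]), 0.72)]
top low_block [(array([259.7, 256.1]), 0.86)]
top tape_roll [(array([199.3, 265. ]), 0.6), (array([414. , 250.1]), 0.5)]
top mug [(array([449.8, 199.2]), 0.59), (array([332.2, 183.1]), 0.54)]
top jack_handle [(array([402.2, 186.8]), 0.94)]
top riser mask [401.7, 235.6, 433.8, 274.2] 0.76 712 [208.7317 164.4522 107.8371]
top riser mask [287.6, 255.6, 325.3, 282.9] 0.75 648 [139.4753  30.0895  26.7083]
top riser mask [338.4, 263.5, 376.5, 300.3] 0.57 635 [226.6992 141.3591 171.1039]
top low_block mask [242.7, 240.3, 277.1, 274.0] 0.62 583 [226.3499 181.4099 118.3825]
```

The side picture shows the wooden riser at (408,206), partly behind the arm, the low offcut at (319,307), the jack at (278,240), and the raised panel's foot at about (312,203). In the top picture the riser is at (415,252), with red and pink decoys at (305,268) and (358,281), the T-bar at (277,212), and the handle at (402,187). Next I'll zoom in and fit.

Run:
```python
from h import *
s=cv2.imread("pics/side0.png");t=cv2.imread("pics/top0.png")
a=cv2.resize(s[120:280,240:440],None,fx=4,fy=4,interpolation=cv2.INTER_CUBIC)[:600]
cv2.imwrite("pics/c1.png",a)
b=cv2.resize(t[130:280,250:440],None,fx=4,fy=4,interpolation=cv2.INTER_CUBIC)
cv2.imwrite("pics/c2.png",b)
np.set_printoptions(precision=4,suppress=True)
print("foot",tri((311.9,201.4),(334.7,178.7)))
print("barL",tri((285.5,266.8),(264.9,208.6)),"barR",tri((306.4,256.9),(289.1,211.2)),"sp",tri((294.5,264.9),(276.5,210.6)))
print("jack",tri((278.7,243.9),(290.5,179.3)))
print("riser",onz("top",(414.4,253.7),0),onz("side",(408.6,212.1),0))
print("handle",onz("top",(402.2,186.8),0),onz("top",(398,150),.01),onz("top",(403,224),.01))
for p in[(341,102),(342,164)]: print(onz("top",p,.31))
```

```text
foot (array([ 0.6516, -0.0724,  0.0934]), np.float64(0.0032741284343886213))
barL (array([0.5636, 0.1431, 0.0464]), np.float64(0.005842870275509333)) barR (array([0.5548, 0.0673, 0.0285]), np.float64(0.012484554687234143)) sp (array([0.5599, 0.1093, 0.0248]), np.float64(0.005549587047757495))
jack (array([ 0.6656,  0.0689, -0.0014]), np.float64(0.0038819962417300175))
riser [ 0.4304 -0.3245  0.    ] [ 0.4326 -0.3254  0.    ]
handle [ 0.6437 -0.2902  0.    ] [ 0.7623 -0.2771  0.01  ] [ 0.5231 -0.2889  0.01  ]
[ 0.8181 -0.0835  0.31  ]
[ 0.6532 -0.0861  0.31  ]
```

View pics/c1.png

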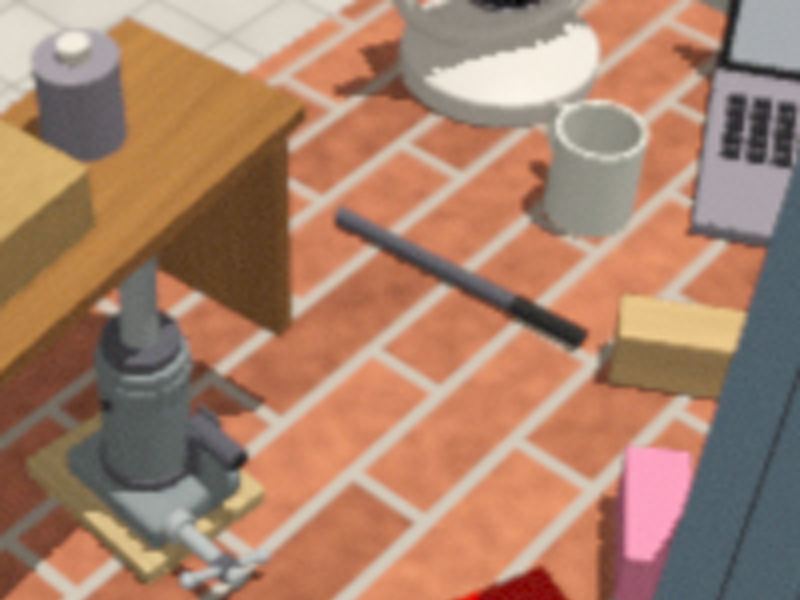

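View pics/c2.png

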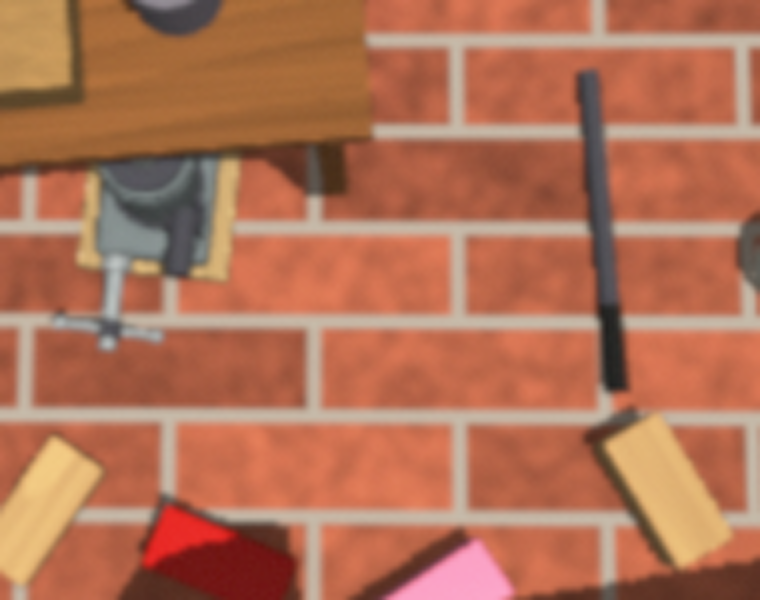

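Run:
```python
from h import *
np.set_printoptions(precision=4,suppress=True)
T=lambda x,y:(250+x/4,130+y/4); S=lambda x,y:(240+x/4,120+y/4)
f=tri(S(282,331),T(333,191)); print("foot",f)
z=f[0][2]
for p in[(320,190),(346,193)]: print("top",onz("top",T(*p),z))
a,b=onz("side",S(160,280),z),onz("side",S(274,335),z); print("inner edge",a,b,np.arctan2(*(a-b)[[1,0]]))
l,r=onz("top",T(57,320),.059),onz("top",T(158,337),.025)
print("bar top",l,r,(l+r)/2); print(np.arctan2(*(l-r)[[0,1]]))
l,r=onz("side",S(187,578),.059),onz("side",S(263,557),.025)
print("bar side",l,r,(l+r)/2); print(np.arctan2(*(l-r)[[0,1]]))
q=np.array([onz("top",T(*p),.06)[:2] for p in[(602,450),(655,413),(732,540),(680,568)]]); print(q,q.mean(0))
d=(q[0]+q[1]-q[2]-q[3]);print("riser yaw",np.arctan2(d[1],d[0]),np.linalg.norm(d)/2)
print("pad front",[onz("top",T(*p),.01) for p in[(78,262),(225,278),(235,160)]])
print("valve shaft",onz("top",T(116,262),.042),onz("top",T(108,330),.042))
print("handle near end",onz("top",T(615,388),.01),onz("side",S(578,340),.01))
print("front edge", onz("top",T(0,167),.295),onz("top",T(370,137),.32),onz("top",(341,101),.32))
```

```text
foot (array([ 0.6549, -0.0684,  0.0883]), np.float64(0.004634851943262108))
top [ 0.6576 -0.0573  0.0883]
top [ 0.6553 -0.0771  0.0883]
inner edge [ 0.7651 -0.0459  0.0883] [ 0.6545 -0.0618  0.0883] 0.1431193701455279
bar top [0.5603 0.145  0.059 ] [0.5508 0.0695 0.025 ] [0.5556 0.1073 0.042 ]
0.12512632408805943
bar side [0.5573 0.1399 0.059 ] [0.5465 0.0704 0.025 ] [0.5519 0.1051 0.042 ]
0.15394367866201833
[[ 0.4629 -0.2721]
 [ 0.4912 -0.3127]
 [ 0.3963 -0.368 ]
 [ 0.3751 -0.3287]] [ 0.4314 -0.3204]
riser yaw 0.549608114293117 0.10719441881702121
pad front [array([0.6124, 0.1358, 0.01  ]), array([0.5999, 0.0178, 0.01  ]), array([0.6959, 0.0107, 0.01  ])]
valve shaft [0.608 0.102 0.042] [0.5545 0.1073 0.042 ]
handle near end [ 0.5137 -0.2911  0.01  ] [ 0.5084 -0.2889  0.01  ]
front edge [0.635  0.1527 0.295 ] [ 0.6505 -0.087   0.32  ] [ 0.8173 -0.0832  0.32  ]
```

```bash
cat >> h.py <<'E'
def go(p,yaw):
    s=robot.observe(); r=R.from_euler("xyz",s["eef_rot"])
    y=s["eef_rot"][2]; d=r.inv().apply(np.array(p)-s["ee_pos"])/.3
    w=(yaw-y+np.pi)%(2*np.pi)-np.pi
    print("t",round(s["clock"],2),"at",s["ee_pos"].round(4),"rot",s["eef_rot"].round(3),"F",s["force"].round(1),"-> shift",d.round(3),"turn",round(-np.degrees(w)/60,3))
E
python3 - <<'E'
from h import *
go([.410,-.3335,.31],.55); go([.410,-.3335,.209],.55)
for n,px in(("red",(305,268)),("pink",(358,281))): print(n,onz("top",px,.06))
print(robot.observe()["clock"])
E
```

```text
t 2.0 at [ 0.2197 -0.5042  0.4048] rot [ 3.142 -0.     0.411] F [-0.1 -0.2  1.3] -> shift [ 0.809 -0.268  0.316] turn -0.133
t 2.0 at [ 0.2197 -0.5042  0.4048] rot [ 3.142 -0.     0.411] F [-0.1 -0.2  1.3] -> shift [ 0.809 -0.268  0.653] turn -0.133
red [0.38431251 0.01736435 0.06      ]
pink [ 0.34682289 -0.14258648  0.06      ]
2.0
```

```bash
python3 -m pendant '[[[0.4,-0.13,0.1],-0.133,1],[[0.809,-0.268,0.316],-0.133,1],[[0.809,-0.268,0.316],-0.133,1],[[0.809,-0.268,0.316],-0.133,1],[[0.809,-0.268,0.316],-0.133,1],[[0.809,-0.268,0.316],-0.133,1],[[0.809,-0.268,0.316],-0.133,1],[[0.809,-0.268,0.316],-0.133,1]]' 30
python3 - <<'E'
from h import *
go([.410,-.3335,.209],.55)
a=robot.get_image("side")[:,:,::-1]; b=robot.get_image("top")[:,:,::-1]
cv2.imwrite("pics/g1.png",np.hstack([cv2.resize(a[150:290,350:480],None,fx=3,fy=3),cv2.resize(b[190:330,370:500],None,fx=3,fy=3)]))
E
```

```text
clock: 2.8
ee_pos: [0.4102, -0.3336, 0.3101]
eef_rot: [3.141, 0.001, 0.552]
force: [-0.8, -0.5, -0.4]
grip_width: 0.0928
finger_force: 0.0
t 2.8 at [ 0.4102 -0.3336  0.3101] rot [3.141e+00 1.000e-03 5.520e-01] F [-0.8 -0.5 -0.4] -> shift [-0.    -0.001  0.337] turn 0.002
```

View pics/g1.png

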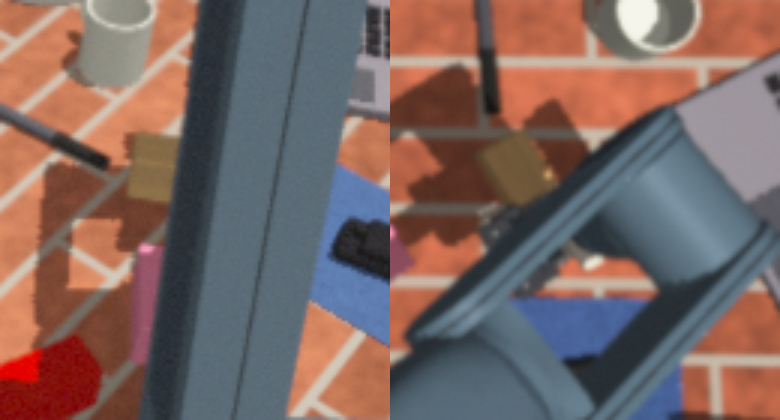

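The arm now hides most of the riser: only its far end shows, at side (394,205) and top (403-427,240-255). Its lie matches the measurement, so I'll go down and grip.

```bash
python3 -m pendant '[[[0,0,0.12],0,1],[[0,0,0.24],0,1],[[0,0,0.33],0,1],[[0,0,0.333],0,1],[[0,0,0.333],0,0],[[0,0,0.333],0,0],[[0,0,0.333],0,0],[[0,0,0.333],0,0]]' 30; python3 -m pendant '[[[0,0,0],0,0],[[0,0,0],0,0],[[0,0,0],0,0],[[0,0,0],0,0]]'
python3 - <<'E'
from h import *
go([.41,-.3336,.28],.55)
E
```

```text
clock: 3.7
ee_pos: [0.4103, -0.334, 0.2114]
eef_rot: [3.139, -0.0, 0.55]
force: [-1.0, -0.0, 0.5]
grip_width: 0.0655
finger_force: 0.0
clock: 4.1
ee_pos: [0.4102, -0.3337, 0.2105]
eef_rot: [3.141, -0.0, 0.55]
force: [-0.3, 0.9, 5.8]
grip_width: 0.0498
finger_force: 29.9
t 4.1 at [ 0.4102 -0.3337  0.2105] rot [ 3.141 -0.     0.55 ] F [-0.3  0.9  5.8] -> shift [-0.001 -0.001 -0.232] turn 0.0
```

```bash
python3 -m pendant '[[[0,0,-0.1],0,0],[[0,0,-0.2],0,0],[[0,0,-0.25],0,0],[[0,0,-0.25],0,0]]'
python3 - <<'E'
from h import *
go([.53,-.0745,.285],.05)
E
```

```text
clock: 4.5
ee_pos: [0.4105, -0.334, 0.2868]
eef_rot: [3.138, -0.0, 0.55]
force: [0.4, -0.7, -2.2]
grip_width: 0.05
finger_force: 29.9
t 4.5 at [ 0.4105 -0.334   0.2868] rot [ 3.138 -0.     0.55 ] F [ 0.4 -0.7 -2.2] -> shift [ 0.792 -0.529  0.004] turn 0.478
```

```bash
python3 -m pendant '[[[0.1,-0.08,0],0.1,0],[[0.2,-0.16,0],0.2,0],[[0.33,-0.25,0],0.3,0],[[0.46,-0.34,0],0.4,0],[[0.6,-0.42,0],0.478,0],[[0.72,-0.5,0],0.478,0],[[0.792,-0.529,0],0.478,0],[[0.792,-0.529,0],0.478,0]]'
python3 - <<'E'
from h import *
np.set_printoptions(precision=4,suppress=True)
go([.53,-.0745,.215],.05)
a=robot.get_image("side")[:,:,::-1]; b=robot.get_image("top")[:,:,::-1]
cv2.imwrite("pics/p1.png",np.hstack([cv2.resize(a[140:300,260:390],None,fx=3,fy=3),cv2.resize(b[140:300,270:400],None,fx=3,fy=3)]))
for c in("side","top"):
    for t in("foot","riser","saddle"): print(c,t,[(np.round(r["position"],1),round(r["confidence"],2)) for r in robot.tip_of(c,t)[:3]])
E
```

```text
clock: 5.3
ee_pos: [0.5302, -0.0712, 0.2832]
eef_rot: [-3.14, 0.002, 0.053]
force: [0.4, -0.1, -2.0]
grip_width: 0.0499
finger_force: 29.9
t 5.3 at [ 0.5302 -0.0712  0.2832] rot [-3.14   0.002  0.053] F [ 0.4 -0.1 -2. ] -> shift [-0.001  0.011  0.227] turn 0.003
side foot [(array([310.6, 201.9]), 0.83), (array([294.2, 261.9]), 0.63)]
side riser [(array([335.3, 219.7]), 0.79), (array([401.4, 253.8]), 0.55)]
side saddle [(array([272.3, 178. ]), 0.65)]
top foot [(array([336.6, 179.2]), 0.67)]
top riser [(array([357.3, 279.9]), 0.79)]
top saddle []
```

View pics/p1.png

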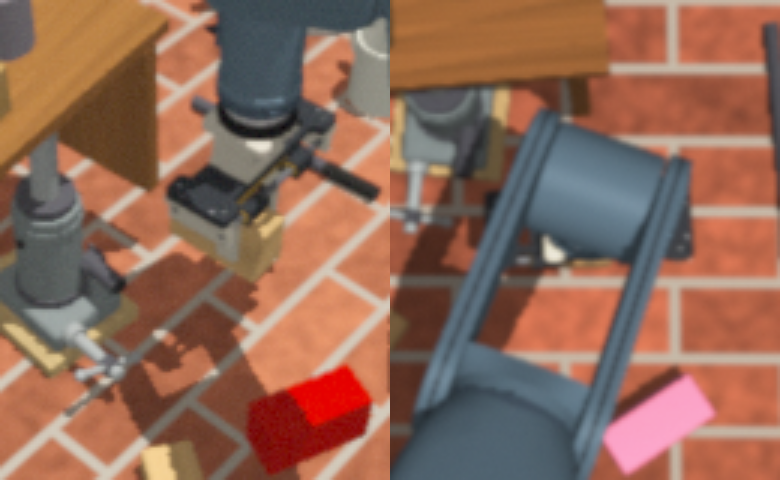

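Side shows the riser squarely held at about (340,222), in front of the panel foot at (311,203). Top shows the forearm over the grasp, at (340,207). I'll check wrist clearance to the board.

Run:
```python
from h import *
np.set_printoptions(precision=4,suppress=True)
for z in(.3,.35,.4,.45,.5): print(z,onz("top",(340,206),z),"front",onz("top",(323,178),z),onz("top",(360,194),z))
C=np.array([.5302+.025,-.0712+.001,0]);
print("foot",tri((310.6,201.9),(334.5,178.5)))
# held riser bottom centre by side network
e,d=ray("side",(335.3,219.7)); print("riser at bottom z~.073:",onz("side",(335.3,219.7),.073))
S=lambda x,y:(260+x/3,140+y/3)
print("far bottom left / near",onz("side",S(172,225),.073),onz("side",S(258,280),.073),onz("side",S(283,245),.073))
```

```text
0.3 [ 0.5458 -0.0813  0.3   ] front [ 0.6183 -0.0374  0.3   ] [ 0.577  -0.1326  0.3   ]
0.35 [ 0.5399 -0.0798  0.35  ] front [ 0.6095 -0.0378  0.35  ] [ 0.5699 -0.1289  0.35  ]
0.4 [ 0.5341 -0.0783  0.4   ] front [ 0.6006 -0.0381  0.4   ] [ 0.5627 -0.1252  0.4   ]
0.45 [ 0.5283 -0.0768  0.45  ] front [ 0.5917 -0.0385  0.45  ] [ 0.5556 -0.1215  0.45  ]
0.5 [ 0.5225 -0.0753  0.5   ] front [ 0.5828 -0.0388  0.5   ] [ 0.5484 -0.1179  0.5   ]
foot (array([ 0.654 , -0.071 ,  0.0901]), np.float64(0.00041320661738464655))
riser at bottom z~.073: [ 0.5564 -0.0775  0.073 ]
far bottom left / near [ 0.6109 -0.0549  0.073 ] [ 0.4971 -0.0563  0.073 ] [ 0.5073 -0.1108  0.073 ]
```

Run:
```python
from h import *
a=robot.get_image("side")[:,:,::-1].copy()
# overlay: vertical ticks above TCP and 0.065 ahead along station x
s=robot.observe(); p=s["ee_pos"]; f=np.array([.9986,.053,0])
for z in np.arange(.28,.50,.02):
    for k,col in((0,(255,255,255)),(.05,(0,255,255)),(.07,(0,255,0))):
        q=proj("side",[p[0]+f[0]*k,p[1]+f[1]*k,z])[0]; cv2.circle(a,tuple(np.round(q).astype(int)),1,col,-1)
cv2.imwrite("pics/w1.png",cv2.resize(a[40:240,240:440],None,fx=3,fy=3,interpolation=cv2.INTER_CUBIC))
print(s["qpos"],p)
```

```text
[-3.49453866e-01  3.43086191e-01  1.73398603e+00 -7.55386098e-05
  1.06464671e+00  1.17338822e+00] [ 0.52934812 -0.07498475  0.28502139]
```

View pics/w1.png

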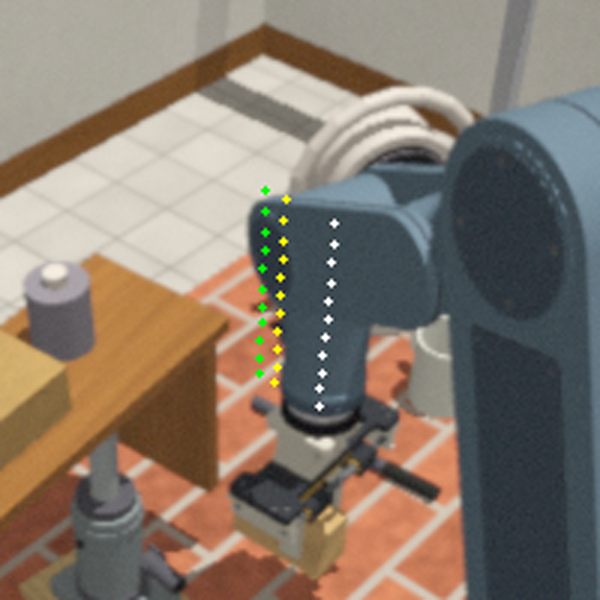

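The overlay shows the neck is about 43 mm in radius, with a wrist bulge about 75 mm ahead of the tool starting about 90 mm above the TCP. So I'll set the riser down at the front edge, then push its near end with the fingertips held high, at about z 0.045.

```bash
python3 -m pendant '[[[0.05,0,0.08],0,0],[[0.1,0,0.16],0,0],[[0.133,0,0.22],0,0],[[0.133,0,0.24],0,0],[[0.133,0,0.243],0,0],[[0.133,0,0.243],0,0]]'
python3 - <<'E'
from h import *
go([.569,-.0743,.21],.05)
E
```

```text
clock: 6.35
ee_pos: [0.5692, -0.0723, 0.2127]
eef_rot: [3.142, 0.0, 0.049]
force: [-0.8, -0.1, -4.3]
grip_width: 0.0499
finger_force: 29.9
t 6.35 at [ 0.5692 -0.0723  0.2127] rot [3.142 0.    0.049] F [-0.8 -0.1 -4.3] -> shift [-0.001  0.006  0.009] turn -0.001
```

```bash
python3 -m pendant '[[[0,0,0.008],0,0],[[0,0,0.008],0,0.8],[[0,0,0.008],0,0.8],[[0,0,0.008],0,0.8],[[0,0,-0.1],0,0.8],[[0,0,-0.25],0,0.8],[[-0.1,0,-0.3],0,0],[[-0.2,0,-0.3],0,0]]'; python3 -m pendant '[[[-0.15,0,0],0,0],[[-0.2,0,0],0,0],[[-0.2,0,0],0,0],[[-0.2,0,0],0,0]]'
python3 - <<'E'
from h import *
np.set_printoptions(precision=4,suppress=True)
go([.5,-.076,.230],.05)
ims={c:robot.get_image(c) for c in("side","top")}
for c in("side","top"):
    for t in("foot","riser"): print(c,t,[(np.round(r["position"],1),round(r["confidence"],2)) for r in robot.tip_of(c,t)[:3]])
    for r in robot.masks_of(c,"riser")[:3]: print(c,r["box"],r["confidence"],ims[c][r["region"]].mean(0))
a,b=ims["side"][:,:,::-1],ims["top"][:,:,::-1]
cv2.imwrite("pics/r1.png",np.hstack([cv2.resize(a[160:280,270:370],None,fx=4,fy=4,interpolation=2),cv2.resize(b[140:260,290:390],None,fx=4,fy=4,interpolation=2)]))
E
```

```text
clock: 7.15
ee_pos: [0.5103, -0.0755, 0.3055]
eef_rot: [3.139, -0.007, 0.05]
force: [0.4, -0.0, 1.6]
grip_width: 0.0626
finger_force: 0.0
clock: 7.55
ee_pos: [0.4502, -0.0783, 0.3029]
eef_rot: [3.141, -0.002, 0.049]
force: [-0.1, -0.5, -0.3]
grip_width: 0.0307
finger_force: 0.0
t 7.55 at [ 0.4502 -0.0783  0.3029] rot [ 3.141 -0.002  0.049] F [-0.1 -0.5 -0.3] -> shift [0.166 0.    0.243] turn -0.001
side foot [(array([308.1, 203.9]), 0.64)]
side riser [(array([327.5, 229.7]), 0.82), (array([359.5, 282.2]), 0.65), (array([400.3, 257.7]), 0.56)]
side [341.1, 259.6, 385.8, 297.6] 0.86 [146.04    18.4117  13.6037]
side [392.9, 229.5, 412.2, 270.8] 0.66 [207.9534 129.6272 152.8563]
side [309.9, 205.0, 340.5, 237.8] 0.56 [181.313  150.6111 103.3008]
top foot [(array([336.6, 180.1]), 0.65)]
top riser [(array([356.1, 278.8]), 0.77), (array([332.9, 202.2]), 0.65), (array([307.9, 269.3]), 0.59)]
top [288.2, 258.0, 323.1, 286.3] 0.7 [151.5788  38.0022  34.8726]
top [339.7, 262.8, 376.6, 295.1] 0.58 [241.9972 153.3287 185.2107]
top [329.1, 182.0, 345.6, 216.6] 0.57 [222.3851 175.7759 114.8065]
```

View pics/r1.png

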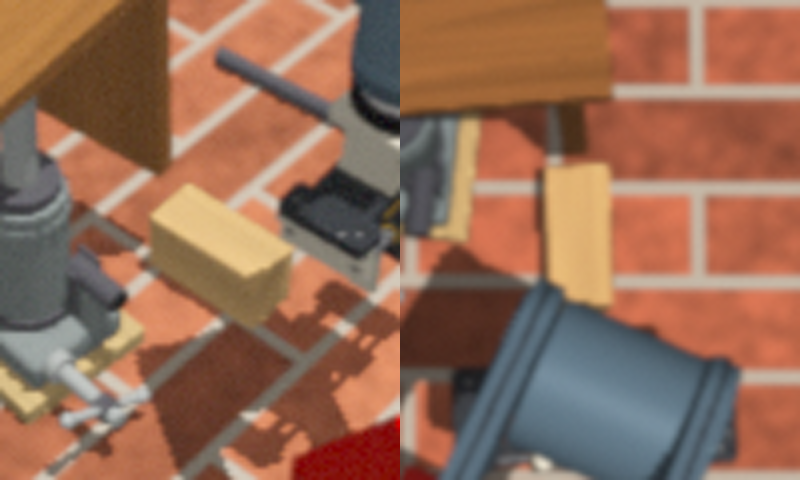

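The riser stands square in front of the panel: side block at (325,224), and top face at top-camera (326-343,181-216), with the panel foot at about (333,178).

Run:
```python
from h import *
np.set_printoptions(precision=4,suppress=True)
T=lambda x,y:(290+(x-400)/4,140+y/4); S=lambda x,y:(270+x/4,160+y/4)
for n,p in(("FL",(546,167)),("FR",(611,165)),("NR",(611,305)),("NL",(553,285))): print(n,onz("top",T(*p),.06))
for n,p in(("FL",(150,216)),("NL",(248,277)),("NR",(291,250)),("FR",(190,184))): print("side",n,onz("side",S(*p),.06))
for z in(.094,.10): print("panel",onz("top",T(560,150),z),onz("top",T(586,153),z),"side foot",onz("side",S(163,172),z))
print(tri((327.5,229.7),(332.9,202.2)))
print("board R edge",onz("top",T(611,97),.31),onz("top",T(605,0),.31),"front",onz("top",T(400,117),.30),onz("top",T(611,97),.312))
```

```text
FL [ 0.6492 -0.0467  0.06  ]
FR [ 0.651  -0.0971  0.06  ]
NR [ 0.542 -0.097  0.06 ]
NL [ 0.5572 -0.0524  0.06  ]
side FL [ 0.6446 -0.0464  0.06  ]
side NL [ 0.5457 -0.0495  0.06  ]
side NR [ 0.5385 -0.0936  0.06  ]
side FR [ 0.6443 -0.0945  0.06  ]
panel [ 0.6566 -0.0572  0.094 ] [ 0.6543 -0.0769  0.094 ] side foot [ 0.6477 -0.0649  0.094 ]
panel [ 0.6555 -0.0572  0.1   ] [ 0.6533 -0.0768  0.1   ] side foot [ 0.6439 -0.0605  0.1   ]
(array([ 0.5866, -0.0704,  0.0101]), np.float64(0.011600465767174255))
board R edge [ 0.6526 -0.088   0.31  ] [ 0.7164 -0.0842  0.31  ] front [0.641  0.0482 0.3   ] [ 0.6521 -0.088   0.312 ]
```

```bash
python3 -m pendant '[[[0.1,0,0.05],0,0],[[0.15,0,0.15],0,0],[[0.15,0,0.226],0,0],[[0.15,0,0.226],0,0],[[0.2,0,0.226],0,0],[[0.25,0,0.226],0,0],[[0.28,0,0.226],0,0],[[0.28,0,0.226],0,0]]'; python3 -m pendant '[[[0.03,0,0],0,0],[[0.06,0,0],0,0],[[0.09,0,0],0,0],[[0.12,0,0],0,0],[[0.15,0,0],0,0],[[0.15,0,0],0,0]]';  python3 - <<'E'
from h import *
np.set_printoptions(precision=4,suppress=True)
go([.6015,-.0715,.235],.05); print(robot.observe()["tau"])
for c in("side","top"):
    im=robot.get_image(c)
    print(c,[(np.round(r["position"],1),round(r["confidence"],2)) for r in robot.tip_of(c,"riser")[:3]],[(np.round(r["box"],1),r["confidence"],im[r["region"]].mean(0)) for r in robot.masks_of(c,"riser")[:3]])
E
```

```text
clock: 8.75
ee_pos: [0.5345, -0.0741, 0.2352]
eef_rot: [3.141, -0.002, 0.05]
force: [-0.3, 0.7, 0.1]
grip_width: 0.0003
finger_force: 0.0
clock: 9.35
ee_pos: [0.58, -0.0718, 0.2344]
eef_rot: [3.141, -0.002, 0.05]
force: [0.7, -0.1, -0.4]
grip_width: 0.0003
finger_force: 0.0
t 9.35 at [ 0.58   -0.0718  0.2344] rot [ 3.141 -0.002  0.05 ] F [ 0.7 -0.1 -0.4] -> shift [ 0.071  0.003 -0.002] turn -0.0
[  0.1016 -50.5028 -23.2854   0.0434   0.0568   0.0596]
side [(array([359.9, 283.3]), 0.91), (array([315.3, 222.4]), 0.63), (array([353.8, 191. ]), 0.15)] [(array([296.1, 204.8, 329.3, 233.5]), 0.92, array([132.6297, 106.8671,  72.3354])), (array([343.2, 259.6, 384.2, 297.8]), 0.59, array([171.2854,  14.3323,   9.8719]))]
top [(array([357. , 280.5]), 0.86)] [(array([340.5, 265.1, 377.8, 300.9]), 0.6, array([243.0758, 155.2603, 187.7842]))]
```

```bash
python3 -m pendant '[[[0.02,0.001,0],0,0],[[0.04,0.002,0],0,0],[[0.055,0.002,0],0,0],[[0.07,0.003,0],0,0],[[0.07,0.003,0],0,0]]';  python3 - <<'E'
from h import *
np.set_printoptions(precision=4,suppress=True)
go([.6015,-.0715,.235],.05); print(robot.observe()["tau"])
im=robot.get_image("side"); t=robot.tip_of("side","riser")
print([(np.round(r["position"],1),round(r["confidence"],2),onz("side",r["position"],0)) for r in t[:3]],[(np.round(r["box"],1),r["confidence"]) for r in robot.masks_of("side","riser")[:3]])
a=cv2.resize(im[170:260,270:350,::-1],None,fx=8,fy=8,interpolation=2)[:600]
cv2.imwrite("pics/r2.png",a)
E
```

```text
clock: 10.15
ee_pos: [0.6003, -0.0716, 0.2344]
eef_rot: [3.141, -0.001, 0.05]
force: [-0.1, 0.4, -0.5]
grip_width: 0.0006
finger_force: 0.0
t 10.15 at [ 0.6003 -0.0716  0.2344] rot [ 3.141 -0.001  0.05 ] F [-0.1  0.4 -0.5] -> shift [ 0.004 -0.    -0.002] turn -0.0
[  0.0314 -52.7186 -23.7331   0.0302   0.0139   0.023 ]
[(array([361.1, 283.7]), 0.65, array([0.3786, 0.0138, 0.    ])), (array([311.9, 216.4]), 0.56, array([ 0.6634, -0.0897,  0.    ]))] [(array([341.1, 261.3, 385.4, 298.5]), 0.94), (array([292.4, 201.3, 321.7, 230.3]), 0.9)]
```

View pics/r2.png

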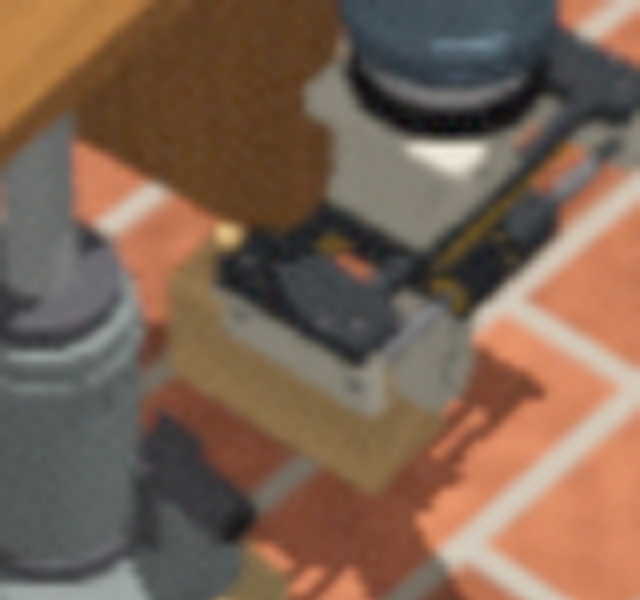

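The riser has gone in under the panel. Its near-left bottom corner shows at about (317,232) and the far-left one at about (291,216), with the gripper in front of the panel.

Run:
```python
from h import *
np.set_printoptions(precision=4,suppress=True)
S=lambda x,y:(270+x/8,170+y/8)
for n,p in(("NL",(373,494)),("FL",(172,366))): print(n,onz("side",S(*p),0))
print("FLtop",onz("side",S(175,275),.06)); print("NRbot",onz("side",S(448,415),0))
```

```text
NL [ 0.6072 -0.0495  0.    ]
FL [ 0.716 -0.046  0.   ]
FLtop [ 0.7108 -0.044   0.06  ]
NRbot [ 0.6124 -0.1027  0.    ]
```

```bash
python3 -m pendant '[[[0.01,0,0],0,0],[[0.014,0,0],0,0],[[0.014,0,0],0,0],[[-0.05,0,0],0,0],[[-0.15,0,-0.05],0,0],[[-0.25,0,-0.15],0,0],[[-0.25,0,-0.2],0,0]]'
python3 - <<'E'
from h import *
np.set_printoptions(precision=4,suppress=True)
go([.559,.152,.29],-.11)
for c in("side","top"):
    im=robot.get_image(c); t=robot.tip_of(c,"riser")
    print(c,[(np.round(r["position"],1),round(r["confidence"],2),onz(c,r["position"],0)) for r in t[:3]],[(np.round(r["box"],1),round(r["confidence"],2)) for r in robot.masks_of(c,"riser")[:3]])
    cv2.imwrite(f"pics/{c}_after.png",im[:,:,::-1])
a,b=cv2.imread("pics/side_after.png"),cv2.imread("pics/top_after.png")
cv2.imwrite("pics/r3.png",np.hstack([cv2.resize(a[160:280,270:370],None,fx=4,fy=4,interpolation=2),cv2.resize(b[140:260,290:390],None,fx=4,fy=4,interpolation=2)]))
E
```

```text
clock: 11.0
ee_pos: [0.5221, -0.075, 0.2957]
eef_rot: [-3.141, 0.001, 0.049]
force: [1.0, -0.0, -0.5]
grip_width: 0.0002
finger_force: 0.0
t 11.0 at [ 0.5221 -0.075   0.2957] rot [-3.141  0.001  0.049] F [ 1.  -0.  -0.5] -> shift [ 0.16  -0.75   0.019] turn 0.152
side [(array([361. , 281.7]), 0.81, array([0.383 , 0.0084, 0.    ])), (array([308.4, 217.3]), 0.73, array([ 0.6693, -0.0788,  0.    ])), (array([400.4, 253.4]), 0.64, array([ 0.3549, -0.1579,  0.    ]))] [(array([339.7, 258.5, 382.7, 299.5]), 0.9), (array([292.3, 196.5, 325. , 228.7]), 0.85), (array([284.6, 249.8, 306.8, 268.6]), 0.64)]
top [(array([356.7, 280.3]), 0.88, array([ 0.3463, -0.1426,  0.    ])), (array([331.5, 178. ]), 0.77, array([ 0.6717, -0.0629,  0.    ]))] [(array([342.6, 264. , 378.7, 299.9]), 0.85), (array([327. , 167.9, 343.8, 187.3]), 0.71), (array([244.7, 237. , 277.2, 278.6]), 0.67)]
```

View pics/r3.png

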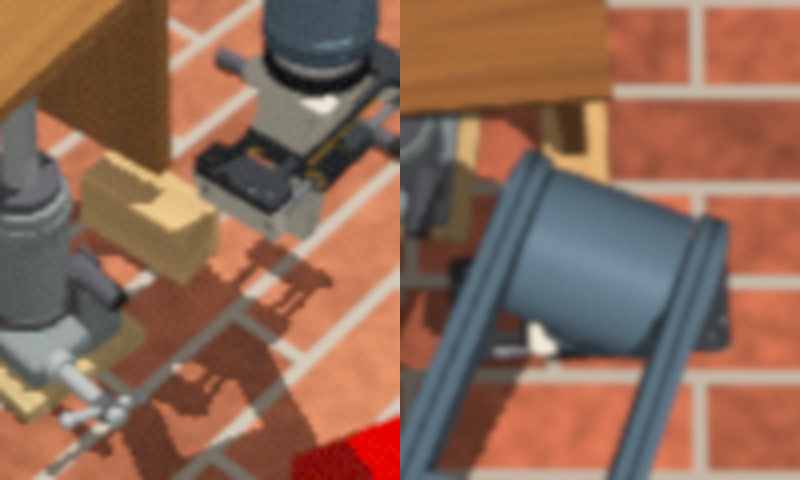

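The riser sits under the panel. Its near top edge runs from side (315,220) to (324,213), and the panel foot at about (311,203) overlaps it near mid-length and mid-width. Next is the valve.

```bash
python3 -m pendant '[[[0.16,-0.15,0],0.08,0],[[0.16,-0.3,0],0.152,0],[[0.16,-0.45,0],0.152,0],[[0.16,-0.6,0],0.152,0],[[0.16,-0.75,0],0.152,0],[[0.16,-0.75,0.02],0.152,0],[[0.16,-0.75,0.02],0.152,0]]'
python3 - <<'E'
from h import *
np.set_printoptions(precision=4,suppress=True)
S=lambda x,y:(270+x/4,160+y/4);T=lambda x,y:(290+(x-400)/4,140+y/4)
for n,p in(("NL",(180,240)),("NR",(218,213)),("FL",(82,180))): print(n,onz("side",S(*p),.06))
print("NRtop",onz("top",T(608,185),.06)); 
go([.559,.152,.29],-.11); go([.559,.152,.262],-.11)
ims={c:robot.get_image(c) for c in("side","top")}
for c in("side","top"):
    print(c,[(n,np.round(r["position"],1),round(r["confidence"],2)) for n in("spindle","bar_left","bar_right","foot","saddle") for r in robot.tip_of(c,n)[:2]])
    # board corner patch texture check
E
```

```text
clock: 12.0
ee_pos: [0.5609, 0.1531, 0.2862]
eef_rot: [3.141, 0.003, -0.106]
force: [-0.4, -0.2, -0.4]
grip_width: 0.0006
finger_force: 0.0
NL [ 0.61   -0.0431  0.06  ]
NR [ 0.6066 -0.0853  0.06  ]
FL [ 0.7121 -0.0389  0.06  ]
NRtop [ 0.6353 -0.0947  0.06  ]
t 12.0 at [0.5609 0.1531 0.2862] rot [ 3.141  0.003 -0.106] F [-0.4 -0.2 -0.4] -> shift [-0.006  0.004 -0.013] turn 0.003
t 12.0 at [0.5609 0.1531 0.2862] rot [ 3.141  0.003 -0.106] F [-0.4 -0.2 -0.4] -> shift [-0.006  0.004  0.081] turn 0.003
side [('spindle', array([296.8, 265.4]), 0.46), ('bar_left', array([289.1, 265.5]), 0.56), ('bar_right', array([302.7, 258.9]), 0.44), ('foot', array([310.7, 200.7]), 0.95), ('saddle', array([321.6, 309. ]), 0.31)]
top [('spindle', array([277.2, 209. ]), 0.45), ('bar_left', array([261.5, 208.9]), 0.52), ('bar_right', array([288. , 210.4]), 0.58), ('foot', array([336.7, 180.8]), 0.73)]
```

```bash
cat > chk.py <<'E'
import sys; from h import *
g=np.mean([cv2.cvtColor(robot.get_image("side"),cv2.COLOR_RGB2GRAY) for _ in range(2)],0).astype(np.uint8)
if sys.argv[1]=="ref": cv2.imwrite("ref.png",g)
ref=cv2.imread("ref.png",0); out=[]
for c0,c1,r0,r1 in((195,275,125,215),(285,318,190,207)):
    m=np.zeros_like(ref); m[r0:r1,c0:c1]=255
    p=cv2.goodFeaturesToTrack(ref,25,.05,4,mask=m)
    q,s,e=cv2.calcOpticalFlowPyrLK(ref,g,p,None,winSize=(13,13))
    d=(q-p)[s[:,0]==1][:,0]; out.append(np.percentile(d[:,1],[25,50,75]).round(2))
s=robot.observe(); tip=s["ee_pos"][2]-robot.finger_overhang
print("t",round(s["clock"],2),"tip z",round(tip,4),"v~",round(.45-np.arcsin(np.clip((tip-.006-.042)/.04,-1,1)),3),"Fz",s["force"][2].round(1),"F",s["force"][:2].round(1),"dy box",out[0],"foot",out[1],flush=True)
if sys.argv[1]!="ref" and abs(out[0][1]-float(sys.argv[1]))>.25: sys.exit(1)
E
python3 -m pendant '[[[-0.006,0.003,0.08],0,0],[[-0.006,0.003,0.105],0,0],[[-0.006,0.003,0.108],0,0],[[-0.006,0.003,0.111],0,0],[[-0.006,0.003,0.111],0,0]]' && python3 chk.py ref && python3 -m pendant '[[[0,0,0.003],0,0],[[0,0,0.006],0,0],[[0,0,0.006],0,0],[[0,0,0.006],0,0]]' && python3 chk.py 0 &&  python3 -m pendant '[[[0,0,0.003],0,0],[[0,0,0.006],0,0],[[0,0,0.006],0,0],[[0,0,0.006],0,0]]' && python3 chk.py 0
```

```text
clock: 13.1
ee_pos: [0.5599, 0.1512, 0.2557]
eef_rot: [-3.141, -0.001, -0.11]
force: [-0.2, 0.8, 0.5]
grip_width: 0.0006
finger_force: 0.0
t 13.2 tip z 0.0697 v~ -0.123 Fz 0.4 F [0.3 0.2] dy box [0. 0. 0.] foot [0. 0. 0.]
clock: 13.6
ee_pos: [0.5595, 0.1511, 0.2533]
eef_rot: [3.142, -0.0, -0.11]
force: [-0.0, 0.1, 0.5]
grip_width: 0.0003
finger_force: 0.0
t 13.7 tip z 0.0672 v~ -0.05 Fz -0.3 F [-0.1 -0.8] dy box [-0.    0.    0.17] foot [0.07 0.13 0.26]
clock: 14.1
ee_pos: [0.5595, 0.1511, 0.2514]
eef_rot: [-3.142, 0.0, -0.11]
force: [-0.0, -0.6, 0.0]
grip_width: 0.0002
finger_force: 0.0
t 14.2 tip z 0.0653 v~ 0.002 Fz 0.2 F [-0.3  0.4] dy box [-0.01 -0.    0.13] foot [0.08 0.15 0.37]
```

```bash
python3 -m pendant '[[[0,0,0.003],0,0],[[0,0,0.006],0,0],[[0,0,0.006],0,0],[[0,0,0.006],0,0]]' && python3 chk.py 0 && python3 -m pendant '[[[0,0,0.003],0,0],[[0,0,0.006],0,0],[[0,0,0.006],0,0],[[0,0,0.006],0,0]]' && python3 chk.py 0 &&  python3 -m pendant '[[[0,0,0.003],0,0],[[0,0,0.004],0,0],[[0,0,0.004],0,0]]' && python3 chk.py 0
```

```text
clock: 14.6
ee_pos: [0.5596, 0.1512, 0.25]
eef_rot: [-3.141, -0.001, -0.11]
force: [-0.1, -0.6, 3.5]
grip_width: 0.0002
finger_force: 1.6
t 14.7 tip z 0.0639 v~ 0.041 Fz 4.7 F [-1.2 -0.2] dy box [-0.    0.01  0.16] foot [0.1  0.2  0.51]
clock: 15.1
ee_pos: [0.5597, 0.1516, 0.2484]
eef_rot: [-3.14, -0.001, -0.11]
force: [-0.4, 2.8, 5.1]
grip_width: 0.0004
finger_force: 2.9
t 15.2 tip z 0.0623 v~ 0.085 Fz 6.0 F [-0.3  2.8] dy box [-0.    0.01  0.26] foot [0.11 0.22 0.64]
clock: 15.5
ee_pos: [0.5597, 0.1519, 0.2473]
eef_rot: [-3.14, -0.001, -0.11]
force: [-1.3, 3.8, 6.5]
grip_width: 0.0004
finger_force: 3.6
t 15.6 tip z 0.0612 v~ 0.113 Fz 6.4 F [-1.4  3. ] dy box [-0.01  0.    0.37] foot [0.13 0.24 0.73]
```

```bash
python3 -m pendant '[[[0,0,0.004],0,0],[[0,0,0.004],0,0],[[0,0,0.004],0,0]]' >/dev/null && python3 chk.py 0 && python3 -m pendant '[[[0,0,0.004],0,0],[[0,0,0.004],0,0],[[0,0,0.004],0,0]]' >/dev/null && python3 chk.py 0 && python3 -m pendant '[[[0,0,0.004],0,0],[[0,0,0.004],0,0],[[0,0,0.004],0,0]]' >/dev/null && python3 chk.py 0 && python3 -m pendant '[[[0,0,0.004],0,0],[[0,0,0.004],0,0],[[0,0,0.004],0,0]]' >/dev/null && python3 chk.py 0 && python3 -m pendant '[[[0,0,0.004],0,0],[[0,0,0.004],0,0],[[0,0,0.004],0,0]]' >/dev/null && python3 chk.py 0
```

```text
t 16.0 tip z 0.0601 v~ 0.143 Fz 5.9 F [-0.9  5.4] dy box [0.   0.02 0.5 ] foot [0.13 0.26 0.83]
t 16.4 tip z 0.059 v~ 0.172 Fz 6.0 F [-0.6  6.2] dy box [-0.01  0.01  0.59] foot [0.13 0.27 0.95]
t 16.8 tip z 0.0579 v~ 0.2 Fz 6.4 F [-1.2  7.9] dy box [-0.    0.02  0.72] foot [0.17 0.31 1.06]
t 17.2 tip z 0.0568 v~ 0.229 Fz 7.5 F [-1.5  9.2] dy box [-0.    0.02  0.81] foot [0.18 0.33 1.16]
t 17.6 tip z 0.0556 v~ 0.259 Fz 7.3 F [-0.3 10.4] dy box [0.   0.01 1.02] foot [0.2  0.35 1.22]
```

```bash
python3 -m pendant '[[[0,0,-0.03],0,0],[[0,0.032,-0.03],0,0],[[0,0.032,-0.03],0,0],[[0,0.032,-0.018],0,0],[[0,0.032,-0.012],0,0],[[0,0.032,-0.012],0,0]]' && python3 chk.py ref && python3 -m pendant '[[[0,0,0.003],0,0],[[0,0,0.003],0,0],[[0,0,0.003],0,0]]' >/dev/null && python3 chk.py 0 && python3 -m pendant '[[[0,0,0.003],0,0],[[0,0,0.003],0,0],[[0,0,0.003],0,0]]' >/dev/null && python3 chk.py 0 && python3 -m pendant '[[[0,0,0.003],0,0],[[0,0,0.003],0,0],[[0,0,0.003],0,0]]' >/dev/null && python3 chk.py 0
```

```text
clock: 18.2
ee_pos: [0.5584, 0.1413, 0.2438]
eef_rot: [3.141, 0.001, -0.11]
force: [-0.9, -1.1, 0.9]
grip_width: 0.0002
finger_force: 0.4
t 18.3 tip z 0.0579 v~ 0.201 Fz -0.3 F [ 0.4 -0.6] dy box [0. 0. 0.] foot [0. 0. 0.]
t 18.7 tip z 0.0574 v~ 0.213 Fz 2.9 F [-1.1 -1.5] dy box [-0.    0.01  0.1 ] foot [0.03 0.04 0.07]
t 19.1 tip z 0.0566 v~ 0.234 Fz 5.2 F [-2.3  1.2] dy box [-0.    0.03  0.25] foot [0.05 0.07 0.11]
t 19.5 tip z 0.0557 v~ 0.256 Fz 5.4 F [-1.5  0.7] dy box [0.02 0.11 0.36] foot [0.09 0.14 0.2 ]
```

```bash
python3 chk.py 0;  python3 -m pendant '[[[0,0,0.003],0,0],[[0,0,0.003],0,0],[[0,0,0.003],0,0]]' >/dev/null && python3 chk.py 0 && python3 -m pendant '[[[0,0,0.003],0,0],[[0,0,0.003],0,0],[[0,0,0.003],0,0]]' >/dev/null && python3 chk.py 0
```

```text
t 19.6 tip z 0.0557 v~ 0.256 Fz 5.0 F [-2.   1.4] dy box [0.   0.11 0.36] foot [0.08 0.13 0.19]
t 20.0 tip z 0.0549 v~ 0.278 Fz 6.1 F [-2.1  2.5] dy box [0.09 0.16 0.49] foot [0.15 0.22 0.31]
t 20.4 tip z 0.054 v~ 0.299 Fz 5.3 F [-2.3  2.5] dy box [0.05 0.17 0.61] foot [0.21 0.28 0.39]
```

Run:
```python
from h import *
g=cv2.cvtColor(robot.get_image("side"),cv2.COLOR_RGB2GRAY); ref=cv2.imread("ref.png",0)
m=np.zeros_like(ref); m[120:260,100:320]=255
p=cv2.goodFeaturesToTrack(ref,60,.03,5,mask=m); q,s,e=cv2.calcOpticalFlowPyrLK(ref,g,p,None,winSize=(13,13))
for a,b in sorted(zip(p[:,0],(q-p)[:,0]),key=lambda t:t[0][0]): print(a.astype(int),b.round(2),end="; ")
print(robot.observe()["clock"])
```

```text
[101 247] [ 0.1  -0.16]; [102 252] [ 0.17 -0.14]; [143 259] [ 0.26 -0.15]; [153 256] [ 0.3  -0.19]; [167 180] [-0.01 -0.08]; [169 259] [-0.04  0.12]; [174 255] [0.03 0.06]; [181 232] [-0.13  0.23]; [186 227] [0.06 0.03]; [190 235] [0.18 0.06]; [191 243] [-0.    0.12]; [194 193] [0.29 0.17]; [195 181] [0.16 0.06]; [202 199] [0.15 0.01]; [204 205] [ 0.2  -0.09]; [210 209] [ 0.29 -0.03]; [212 219] [0.12 0.03]; [221 195] [0.15 0.06]; [229 245] [0.02 0.01]; [241 149] [0.24 0.19]; [246 151] [0.25 0.19]; [250 140] [0.17 0.19]; [254 256] [-0.38  0.63]; [254 131] [0.09 0.17]; [258 161] [1.3  0.74]; [260 193] [-0.73  0.62]; [261 130] [0.28 0.16]; [261 242] [-0.12  1.  ]; [263 202] [-0.46  0.64]; [265 197] [-0.69  0.77]; [267 239] [-0.11  1.21]; [267 248] [-0.35  1.23]; [269 222] [-0.22  0.69]; [269 137] [0.12 0.29]; [271 251] [-0.33  0.91]; [274 256] [-0.2   0.87]; [277 236] [0.  1.3]; [278 248] [-0.16  1.05]; [278 253] [-0.16  0.88]; [280 223] [0.29 1.21]; [281 239] [-0.24  1.24]; [284 253] [-0.43  1.15]; [286 237] [-0.41  1.26]; [295 254] [0.23 0.18]; [295 249] [0.05 0.5 ]; [297 235] [-0.06  0.95]; [297 217] [0.1  0.89]; [299 200] [0.64 0.52]; [300 239] [-0.15  0.98]; [300 226] [-0.14  1.03]; [302 246] [-0.33  0.76]; [303 211] [-0.17  0.13]; [304 229] [-0.17  1.06]; [304 256] [ 0.06 -0.19]; [309 207] [-0.02  0.11]; [310 233] [-0.34  1.18]; [312 202] [0.09 0.27]; [313 223] [-0.35  0.21]; [316 218] [-0.18  0.09]; [318 229] [-0.32  0.92]; 20.45
```

```bash
sed -i 's/(195,275,125,215),(285,318,190,207)/(236,272,126,154),(307,316,199,209)/' chk.py; python3 chk.py 9; python3 -m pendant '[[[0,0,0],0,0],[[0,0,0],0,0],[[0,0,0],0,0],[[0,0,0],0,0],[[0,0,0],0,0]]' >/dev/null; python3 chk.py 9;  python3 -m pendant '[[[0,0,0.002],0,0],[[0,0,0.002],0,0],[[0,0,0.002],0,0],[[0,0,0.002],0,0],[[0,0,0.002],0,0]]' >/dev/null; python3 chk.py 9
```

```text
t 20.55 tip z 0.054 v~ 0.299 Fz 5.5 F [-1.6  3.2] dy box [0.17 0.18 0.21] foot [0.15 0.18 0.26]
t 21.15 tip z 0.054 v~ 0.299 Fz 5.7 F [-1.9  3. ] dy box [0.17 0.18 0.21] foot [0.15 0.19 0.27]
t 21.75 tip z 0.0535 v~ 0.313 Fz 5.9 F [-2.2  3.2] dy box [0.17 0.18 0.21] foot [0.16 0.2  0.28]
```

```bash
python3 -m pendant '[[[0,0,0.004],0,0],[[0,0,0.004],0,0],[[0,0,0.004],0,0]]' >/dev/null && python3 chk.py 0.18 && python3 -m pendant '[[[0,0,0.004],0,0],[[0,0,0.004],0,0],[[0,0,0.004],0,0]]' >/dev/null && python3 chk.py 0.18 && python3 -m pendant '[[[0,0,0.004],0,0],[[0,0,0.004],0,0],[[0,0,0.004],0,0]]' >/dev/null && python3 chk.py 0.18 && python3 -m pendant '[[[0,0,0.004],0,0],[[0,0,0.004],0,0],[[0,0,0.004],0,0]]' >/dev/null && python3 chk.py 0.18 && python3 -m pendant '[[[0,0,0.004],0,0],[[0,0,0.004],0,0],[[0,0,0.004],0,0]]' >/dev/null && python3 chk.py 0.18
```

```text
t 22.15 tip z 0.0522 v~ 0.344 Fz 5.2 F [-2.4  4.5] dy box [0.21 0.23 0.27] foot [0.23 0.28 0.38]
t 22.55 tip z 0.0511 v~ 0.373 Fz 4.9 F [-0.7  4.1] dy box [0.34 0.37 0.41] foot [0.36 0.44 0.55]
t 22.95 tip z 0.0499 v~ 0.403 Fz 5.4 F [-0.1  4.2] dy box [0.69 0.75 0.8 ] foot [0.67 0.8  0.92]
```

```bash
python3 chk.py 9; python3 -m pendant '[[[0,0,0],0,0],[[0,0,0],0,0],[[0,0,0],0,0],[[0,0,0],0,0]]' >/dev/null; python3 chk.py 9
```

```text
t 23.05 tip z 0.0499 v~ 0.403 Fz 5.5 F [-1.   3.5] dy box [0.8  0.96 1.03] foot [0.82 0.99 1.1 ]
t 23.55 tip z 0.0499 v~ 0.403 Fz 4.7 F [-1.3  4.9] dy box [1.57 1.64 1.72] foot [1.49 1.85 2.18]
```

```bash
python3 -c "
from h import *
for z in(.1,.094,.06): print(z,proj('side',[.653,-.067,z])[0])"; for i in 1 2 3; do python3 -m pendant '[[[0,0,0],0,0],[[0,0,0],0,0],[[0,0,0],0,0],[[0,0,0],0,0],[[0,0,0],0,0],[[0,0,0],0,0],[[0,0,0],0,0],[[0,0,0],0,0]]' >/dev/null; python3 chk.py 9; done
```

```text
0.1 [309.96220737 200.51827038]
0.094 [309.9452773  201.84886572]
0.06 [309.85125752 209.2406981 ]
t 24.45 tip z 0.0499 v~ 0.403 Fz 5.6 F [-0.6  4.5] dy box [2.89 3.14 3.4 ] foot [1.53 2.24 4.59]
t 25.35 tip z 0.0499 v~ 0.403 Fz 5.4 F [-1.1  3.6] dy box [3.85 4.17 4.51] foot [1.49 2.23 3.91]
t 26.25 tip z 0.0499 v~ 0.403 Fz 5.8 F [-1.8  4.4] dy box [3.85 4.17 4.51] foot [1.48 2.24 2.97]
```

```bash
python3 -c "
from h import *
robot.get_image('side'); print([(r['position'].round(1) if hasattr(r['position'],'round') else r['position'],r['confidence']) for r in robot.tip_of('side','foot')[:2]])"; python3 -m pendant '[[[0,0,0.01],0,0],[[0,0,0.02],0,0],[[0,0,0.03],0,0],[[0,0,0.035],0,0],[[0,0,0.04],0,0],[[0,0,0.04],0,0]]'; python3 chk.py 9;  python3 -m pendant '[[[0,0,0.01],0,0],[[0,0,0.018],0,0],[[0,0,0.024],0,0],[[0,0,0.024],0,0]]'; python3 chk.py 9
```

```text
[([310.7, 207.2], 0.96)]
clock: 26.95
ee_pos: [0.5588, 0.1423, 0.2238]
eef_rot: [-3.14, -0.001, -0.11]
force: [-0.4, 3.4, 3.1]
grip_width: 0.0004
finger_force: 2.1
t 27.05 tip z 0.0377 v~ 0.71 Fz 3.9 F [-0.2  4.6] dy box [3.92 4.31 4.56] foot [2.97 5.05 6.07]
clock: 27.45
ee_pos: [0.5588, 0.1412, 0.2167]
eef_rot: [3.141, -0.001, -0.109]
force: [-0.5, 0.2, 5.7]
grip_width: 0.0005
finger_force: 2.6
t 27.55 tip z 0.0306 v~ 0.899 Fz 6.2 F [-0.2 -0.5] dy box [3.91 4.31 4.56] foot [3.56 5.72 6.42]
```

```bash
python3 -m pendant '[[[0,0,0.004],0,0],[[0,0,0.006],0,0],[[0,0,0.006],0,0]]'|grep force: ; python3 chk.py 9;  python3 -m pendant '[[[0,0,0.003],0,0],[[0,0,0.005],0,0],[[0,0,0.005],0,0]]'|grep force: ; python3 chk.py 9
```

```text
force: [-0.4, -1.3, 7.0]
finger_force: 2.9
t 27.95 tip z 0.029 v~ 0.944 Fz 7.3 F [-0.5 -1.1] dy box [3.91 4.3  4.55] foot [3.7  5.85 6.5 ]
force: [0.3, -0.7, 6.5]
finger_force: 2.9
t 28.35 tip z 0.0276 v~ 0.984 Fz 7.1 F [-1.3 -0.6] dy box [3.91 4.3  4.56] foot [3.88 6.03 6.6 ]
```

```bash
python3 -m pendant '[[[0,0,0.003],0,0],[[0,0,0.005],0,0],[[0,0,0.005],0,0]]'|grep force: ; python3 chk.py 9; python3 -m pendant '[[[0,0,0.002],0,0],[[0,0,0.003],0,0],[[0,0,0.003],0,0]]'|grep force: ; python3 chk.py 9
```

```text
force: [-1.2, -0.3, 7.7]
finger_force: 2.9
t 28.75 tip z 0.0261 v~ 1.028 Fz 7.7 F [-0.8 -0. ] dy box [3.92 4.31 4.56] foot [4.02 6.15 6.67]
force: [-0.5, 0.4, 8.0]
finger_force: 3.0
t 29.15 tip z 0.0253 v~ 1.053 Fz 6.9 F [0.3 0.3] dy box [3.92 4.31 4.55] foot [4.1  6.2  6.71]
```

```bash
python3 -m pendant '[[[0,0,0.002],0,0],[[0,0,0.002],0,0],[[0,0,-0.1],0,0],[[0,0,-0.22],0,0],[[-0.15,0.12,-0.27],0,0],[[-0.3,0.24,-0.27],0,0],[[-0.3,0.24,-0.27],0,0]]'
python3 - <<'E'
from h import *
np.set_printoptions(precision=4,suppress=True)
go([.55,.069,.29],-.11)
def look():
    im=robot.get_image("side"); t=robot.observe()["clock"]
    print(t,"saddle",[(np.round(r["position"],1),round(r["confidence"],2)) for r in robot.tip_of("side","saddle")[:2]],"ram",[(np.round(r["box"]),round(r["confidence"],2)) for r in robot.masks_of("side","ram")[:2]],"foot",[np.round(r["position"],1) for r in robot.tip_of("side","foot")[:1]])
    return im
a=look()
for n in("bar_left","bar_right","spindle"): print(n,[(np.round(r["position"],1),round(r["confidence"],2)) for r in robot.tip_of("side",n)[:2]])
for i in range(10): robot.get_image("top")
b=look()
d=np.abs(a.astype(int)-b).sum(2); ys,xs=np.where(d>60); print(len(ys),[ (y,x) for y,x in zip(ys,xs)][:20])
E
```

```text
clock: 29.85
ee_pos: [0.4573, 0.0786, 0.2911]
eef_rot: [3.14, 0.004, -0.11]
force: [-0.4, 0.0, -0.4]
grip_width: 0.0007
finger_force: 0.0
t 29.85 at [0.4573 0.0786 0.2911] rot [ 3.14   0.004 -0.11 ] F [-0.4  0.  -0.4] -> shift [ 0.311 -0.002  0.002] turn 0.0
29.9 saddle [(array([271.7, 186.6]), 0.42)] ram [(array([271., 192., 278., 205.]), 0.48)] foot [array([312.5, 209.7])]
bar_left [(array([287. , 272.7]), 0.52)]
bar_right [(array([302.8, 249.6]), 0.44)]
spindle [(array([296.7, 263.9]), 0.53)]
30.75 saddle [(array([273.9, 188.1]), 0.62), (array([355.6, 189.9]), 0.28)] ram [(array([270., 188., 279., 206.]), 0.66), (array([360., 191., 387., 204.]), 0.61)] foot [array([309.6, 207.9])]
2652 [(np.int64(71), np.int64(547)), (np.int64(71), np.int64(548)), (np.int64(72), np.int64(549)), (np.int64(72), np.int64(550)), (np.int64(72), np.int64(551)), (np.int64(73), np.int64(518)), (np.int64(73), np.int64(552)), (np.int64(73), np.int64(553)), (np.int64(74), np.int64(516)), (np.int64(74), np.int64(554)), (np.int64(74), np.int64(555)), (np.int64(74), np.int64(556)), (np.int64(75), np.int64(556)), (np.int64(75), np.int64(557)), (np.int64(75), np.int64(558)), (np.int64(76), np.int64(513)), (np.int64(76), np.int64(557)), (np.int64(76), np.int64(558)), (np.int64(76), np.int64(559)), (np.int64(77), np.int64(512))]
```

```bash
python3 -m pendant '[[[0,0,0],0,0],[[0,0,0],0,0],[[0,0,0],0,0],[[0,0,0],0,0],[[0,0,0],0,0],[[0,0,0],0,0],[[0,0,0],0,0],[[0,0,0],0,0]]' >/dev/null;python3 -m pendant '[[[0,0,0],0,0],[[0,0,0],0,0],[[0,0,0],0,0],[[0,0,0],0,0],[[0,0,0],0,0],[[0,0,0],0,0],[[0,0,0],0,0],[[0,0,0],0,0]]' >/dev/null
python3 - <<'E'
from h import *
for i in range(2):
    im=robot.get_image("side"); print(robot.observe()["clock"],[(np.round(r["position"],1),round(r["confidence"],2)) for r in robot.tip_of("side","saddle")[:2]],[(np.round(r["box"],1),round(r["confidence"],2)) for r in robot.masks_of("side","ram")[:2]])
    # brightness profile along the ram column 269..279
    print(im[180:210,272:278].mean((1,2)).astype(int))
E
```

```text
32.55 [(array([273.7, 191.9]), 0.68)] [(array([196. , 241.6, 235.3, 268.3]), 0.66), (array([271.1, 190.8, 278.8, 206.8]), 0.51)]
[131 130 127 127 125 123 118 108  99  89  80  74  69  65  60  59  59  66
  96 107 107 108 109 108 108 107 102  83  80  88]
32.7 [(array([274.7, 193.8]), 0.43)] [(array([358.1, 190.7, 385.7, 207.3]), 0.48)]
[131 130 127 126 126 123 118 108  98  90  78  73  69  64  62  59  57  62
  90 104 107 107 107 107 107 107 102  83  80  88]
```

The saddle is now about 10 px below the board, so the ram is clear. Next I'll shut the valve.

```bash
python3 -m pendant '[[[0.15,0,0],0,0],[[0.311,-0.002,0],0,0],[[0.311,-0.002,0.05],0,0],[[0.311,-0.002,0.09],0,0],[[0.311,-0.002,0.09],0,0]]' && python3 -c "
from h import *
go([.55,.069,.25],-.11)" && python3 -m pendant '[[[0,0,0.008],0,0],[[0,0,0.016],0,0],[[0,0,0.025],0,0],[[0,0,0.035],0,0],[[0,0,0.035],0,0]]'
```

```text
clock: 33.3
ee_pos: [0.5524, 0.0704, 0.2622]
eef_rot: [3.141, 0.006, -0.11]
force: [-0.6, -0.4, -0.2]
grip_width: 0.0003
finger_force: 0.0
t 33.3 at [0.5524 0.0704 0.2622] rot [ 3.141  0.006 -0.11 ] F [-0.6 -0.4 -0.2] -> shift [-0.007  0.005  0.041] turn 0.0
clock: 33.8
ee_pos: [0.5538, 0.0694, 0.2555]
eef_rot: [3.139, -0.001, -0.109]
force: [-2.2, -4.5, 7.8]
grip_width: 0.0001
finger_force: 3.8
```

```bash
python3 -m pendant '[[[0,0,0.01],0,0],[[0,0,0.02],0,0],[[0,0,0.03],0,0],[[0,0,0.035],0,0],[[0,0,0.035],0,0]]'; python3 -m pendant '[[[0,0,0.008],0,0],[[0,0,0.015],0,0],[[0,0,0.02],0,0],[[0,0,0.02],0,0]]'
```

```text
clock: 34.3
ee_pos: [0.5545, 0.069, 0.2453]
eef_rot: [3.139, -0.003, -0.109]
force: [-1.4, -4.9, 8.1]
grip_width: 0.0006
finger_force: 3.7
clock: 34.7
ee_pos: [0.5545, 0.0692, 0.2392]
eef_rot: [3.14, -0.003, -0.109]
force: [0.2, -4.5, 5.9]
grip_width: 0.0004
finger_force: 2.9
```

```bash
python3 -m pendant '[[[-0.004,0,0.01],0,0],[[-0.008,0,0.02],0,0],[[-0.01,0,0.03],0,0],[[-0.01,0,0.04],0,0],[[-0.01,0,0.045],0,0],[[-0.01,0,0.045],0,0]]'; python3 -m pendant '[[[0,0,0.006],0,0],[[0,0,0.01],0,0],[[0,0,0.01],0,0]]'
```

```text
clock: 35.3
ee_pos: [0.5523, 0.07, 0.2257]
eef_rot: [3.141, -0.005, -0.11]
force: [2.9, -2.6, 5.9]
grip_width: 0.0004
finger_force: 2.5
clock: 35.6
ee_pos: [0.5522, 0.0703, 0.2226]
eef_rot: [3.141, -0.005, -0.11]
force: [3.0, -2.4, 3.5]
grip_width: 0.0005
finger_force: 2.3
```

```bash
m(){ grep -E '^(clock|ee_pos|force)' | tr '\n' ' '; echo; }; python3 -m pendant '[[[0,0,0.003],0,0],[[0,0,0.003],0,0]]'|m; python3 -m pendant '[[[0,0,0.003],0,0],[[0,0,0.003],0,0]]'|m; python3 -m pendant '[[[0,0,0.002],0,0],[[0,0,0.002],0,0]]'|m
```

```text
clock: 35.8 ee_pos: [0.5522, 0.0704, 0.2217] force: [3.6, -1.1, 5.2] 
clock: 36.0 ee_pos: [0.5522, 0.0705, 0.2209] force: [2.2, -1.8, 6.0] 
clock: 36.2 ee_pos: [0.5522, 0.0706, 0.2203] force: [3.3, 0.1, 5.8]
```

```bash
m(){ grep -E '^(clock|ee_pos|force)' | tr '\n' ' '; echo; }; python3 -m pendant '[[[0,0,0.002],0,0],[[0,0,0.002],0,0]]'|m; python3 -m pendant '[[[0,0,0.002],0,0],[[0,0,0.002],0,0]]'|m; python3 -m pendant '[[[0,0,0.002],0,0],[[0,0,0.002],0,0]]'|m; python3 -m pendant '[[[0,0,0.002],0,0],[[0,0,0.002],0,0]]'|m
```

```text
clock: 36.4 ee_pos: [0.5522, 0.0707, 0.2198] force: [3.5, 0.6, 6.2] 
clock: 36.6 ee_pos: [0.5522, 0.0708, 0.2192] force: [2.4, 0.7, 6.6] 
clock: 36.8 ee_pos: [0.5522, 0.0708, 0.2186] force: [2.5, 0.6, 6.5] 
clock: 37.0 ee_pos: [0.5521, 0.0708, 0.218] force: [2.9, 0.7, 7.2]
```

```bash
m(){ grep -E '^(clock|ee_pos|force)' | tr '\n' ' '; echo; }; for i in 1; do python3 -m pendant '[[[0,0,0.001],0,0],[[0,0,0.001],0,0]]'|m; python3 -m pendant '[[[0,0,0.001],0,0],[[0,0,0.001],0,0]]'|m; python3 -m pendant '[[[0,0,0.001],0,0],[[0,0,0.001],0,0]]'|m; python3 -m pendant '[[[0,0,0.001],0,0],[[0,0,0.001],0,0]]'|m; done
```

```text
clock: 37.2 ee_pos: [0.5521, 0.0709, 0.2177] force: [2.8, 0.3, 7.3] 
clock: 37.4 ee_pos: [0.5521, 0.0709, 0.2175] force: [2.1, 0.7, 7.6] 
clock: 37.6 ee_pos: [0.5521, 0.0709, 0.2172] force: [2.9, 1.2, 8.2] 
clock: 37.8 ee_pos: [0.5521, 0.071, 0.2169] force: [3.1, 0.8, 6.8]
```

```bash
m(){ grep -E '^(clock|ee_pos|force)' | tr '\n' ' '; echo; }; python3 -m pendant '[[[0,0,0.001],0,0],[[0,0,0.001],0,0]]'|m; python3 -m pendant '[[[0,0,0.001],0,0],[[0,0,0.001],0,0]]'|m; python3 -m pendant '[[[0,0,0.001],0,0],[[0,0,0.001],0,0]]'|m
```

```text
clock: 38.0 ee_pos: [0.5521, 0.071, 0.2168] force: [1.6, 1.7, 7.8] 
clock: 38.2 ee_pos: [0.5522, 0.071, 0.2167] force: [1.9, 0.8, 10.8] 
clock: 38.4 ee_pos: [0.5522, 0.071, 0.2167] force: [0.4, 0.5, 12.6]
```

```bash
m(){ grep -E '^(clock|ee_pos|force)' | tr '\n' ' '; echo; }; python3 -m pendant '[[[0,0,0.001],0,0],[[0,0,0.001],0,0],[[0,0,0.001],0,0]]'|m; python3 -m pendant '[[[0,0,0.001],0,0],[[0,0,0.001],0,0],[[0,0,0.001],0,0]]'|m
```

```text
clock: 38.7 ee_pos: [0.5522, 0.071, 0.2166] force: [-0.3, 1.2, 15.4] 
clock: 39.0 ee_pos: [0.5522, 0.0711, 0.2166] force: [-0.8, 1.1, 17.0]
```

```bash
m(){ grep -E '^(clock|ee_pos|force)' | tr '\n' ' '; echo; }; python3 -m pendant '[[[0,0,0],0,0],[[0,0,0],0,0],[[0,0,0],0,0],[[0,0,0],0,0],[[0,0,0],0,0]]'|m; python3 -m pendant '[[[0,0,-0.01],0,0],[[0,0,-0.05],0,0],[[0,0,-0.2],0,0],[[-0.15,0,-0.3],0,0],[[-0.3,0,-0.3],0,0],[[-0.35,0,-0.3],0,0],[[-0.35,0,-0.3],0,0]]'|m
python3 - <<'E'
from h import *
np.set_printoptions(precision=4,suppress=True)
for c in("side","top"):
    im=robot.get_image(c); print(c,[(n,np.round(r["position"],1),round(r["confidence"],2)) for n in("spindle","bar_left","bar_right","foot","saddle","riser") for r in robot.tip_of(c,n)[:2]])
    if c=="side": print(im[180:210,272:278].mean((1,2)).astype(int))
E
```

```text
clock: 39.5 ee_pos: [0.5522, 0.0711, 0.2165] force: [0.1, 2.0, 16.8] 
clock: 40.2 ee_pos: [0.4439, 0.0826, 0.3041] force: [0.6, 0.2, -0.2] 
side [('spindle', array([296.1, 267.4]), 0.69), ('spindle', array([283.8, 263.8]), 0.64), ('bar_right', array([303. , 256.4]), 0.53), ('foot', array([309.8, 208. ]), 0.82), ('saddle', array([272.6, 194.4]), 0.62), ('saddle', array([212. , 256.6]), 0.54), ('riser', array([400.5, 256.4]), 0.75), ('riser', array([360.3, 283.8]), 0.69)]
[132 130 128 127 124 124 119 109  99  88  81  74  69  66  60  59  58  56
  58  60  77 100 107 108 107 106 102  78  81  89]
top [('spindle', array([274.5, 210.6]), 0.62), ('bar_left', array([263.7, 210.3]), 0.65), ('foot', array([335.2, 179.1]), 0.66), ('riser', array([357.6, 279.2]), 0.97), ('riser', array([305.9, 270. ]), 0.94)]
```

The valve is shut on its seat after a hold of 17 N, the ram is clear, the panel is down and the arm is free.

```bash
python3 -c "
from bench import robot
print(robot.hand_in())"
```

```text
the job is handed in; nothing more can be done
None
```

I handed the job in at about 40 s, and the system gave no verdict: the riser is under the right panel, the shelf was let down slowly onto it (about 8 mm/s by my estimate), the ram is clear of the board, and the valve is shut after about 17 N held for half a second.

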